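Open the wide battery box

TASK

Open the wider of the two battery boxes: press down the steel release tab at its front so that the sprung lid jumps up, then push the lid back until it lies fully open against its stop, and draw the hand away. Use the fingertips or the outside of the fingers: do not take the lid between the fingers. Leave the narrow box shut, and leave everything else where it stands.

Things in the scene. Friction and masses are not known exactly. Their poses are not given: they have to be found in the camera images.
- wide_box: black plastic battery box, 130 mm deep (x) by 160 mm wide (y), 70 mm high without the lid, fixed to the bench. Origin: centre of its underside on the bench. Its -x face is the front, with the tab; its +x edge carries the lid hinge. Its x axis points away from the robot, turned up to 0.35 rad either way; the two boxes may stand left or right. Two low cheeks beside the tab rise to z = 64 mm.
- narrow_box: black plastic battery box, 130 mm deep (x) by 90 mm wide (y), 70 mm high without the lid, fixed to the bench. Origin: centre of its underside on the bench. Its -x face is the front, with the tab; its +x edge carries the lid hinge. Its x axis points away from the robot, turned up to 0.35 rad either way; the two boxes may stand left or right. Built like the wide box, lid included; it must stay shut.
- wide_tab_pad (a point): middle of the top of the pad of the wide box's steel release tab, the place to press. At rest it lies at (-110, 0, 56) mm in the box's frame. The pad is level, 34 mm deep (x, from 88 to 122 mm in front of the box's centre) and 36 mm wide. Behind it, 75 to 81 mm in front of the centre, a 20 mm wide upright hook rises to 83 mm and holds the lid; it tilts up to 10 mm towards the robot when the tab is pressed. The axes turn with the tab.
- wide_tab (a joint): release tab of the wide box, a rocker hinged 78 mm in front of the box's centre and 52 mm up: 0 at rest, grows as the pad goes down, stop at 0.32 rad (pad middle about 9 mm down). It lets the lid go at about 0.21 rad (pad middle about 6 mm down); spring force at the pad's middle about 1.5 N at the start, 5.5 N at the stop. It springs back when released.
- wide_hinge (a point): middle of the wide box's lid hinge axis, fixed to the box at (68, 0, 73) mm in its frame; the axis runs along the box's y.
- wide_lid_mid (a point): centre of the wide box's grey plastic lid plate (132 x 160 x 6 mm), 68 mm from the hinge axis; moves with the lid; shut, the lid's top is 76 mm above the bench. Its axes turn with the lid: -x from the hinge to the free edge, y along the hinge, z out of the lid's outer face.
- wide_lid_edge (a point): middle of the free (front) edge of the wide lid, 134 mm from the hinge axis, mid-thickness; moves with the lid, axes as the lid's. A lug 20 mm wide sticks out 6 mm farther at the middle.
- wide_lid (a joint): wide lid's hinge angle: 0 shut, grows as it opens, up and away from the robot, stop at 1.95 rad. When the tab lets go a sprung pin lifts it to about 0.6 rad (free edge about 149 mm above the bench), where it rests. Pushed farther it is free, about 0.1 to 0.15 kg, lightly damped: left short of upright (1.57 rad) it falls back to 0.6, past upright it slowly falls open to the stop and stays.
- narrow_lid (a joint): narrow box's lid angle: 0 shut, grows as it opens.
- cell_a: upright round battery cell, 33 mm diameter, 61 mm tall, in front of and between the boxes; loose, leave it alone. Origin: centre of its underside.
- cell_b: second upright battery cell, 33 mm diameter, 61 mm tall, to the right of the boxes; loose, leave it alone. Origin: centre of its underside.
- screwdriver: screwdriver lying crosswise near the robot, about 200 mm long; loose, leave it alone. Origin: centre of its underside.
- tape_roll: roll of tape lying flat behind the boxes, 100 mm across, 45 mm high; loose, leave it alone. Origin: centre of its underside.
- screw_jar: glass jar with steel cap behind the boxes, 64 mm across, 85 mm tall; loose, leave it alone. Origin: centre of its underside.
- water_bottle: clear water bottle, 66 mm across, 200 mm tall, to the right; loose, leave it alone. Origin: centre of its underside.
- torch: metal torch standing on its head, 52 mm across at the foot, 150 mm tall, to the left; loose, leave it alone. Origin: centre of its underside.
- carton: small cardboard carton 60 x 90 x 50 mm behind the boxes; loose, leave it alone. Origin: centre of its underside.
Things that resemble listed ones, but are neither listed nor needed, are in the scene too. What is shaped like the narrow_box but turquoise is not meant.

How it is judged:
On the way, in this order (a step that is already met when the one before it is completed fails the run):
1. the wide box's tab is pressed with its lid still shut (value of joint wide_tab above 0.06 rad and value of joint wide_lid below 0.1 rad).
2. the lid has sprung up (value of joint wide_lid above 0.35 rad), for 0.05 s.
3. the lid is fully open (value of joint wide_lid above 1.85 rad), for 0.2 s.
At the end, for the whole second after the job is handed in: the wide lid rests open beyond 1.85 rad (its stop is at 1.95), its tab released (below 0.06 rad), the narrow lid below 0.1 rad, and no loose thing more than 30 mm from where it stood (value of joint wide_lid above 1.85 rad and velocity of joint wide_lid between -0.05 and 0.05 rad/s and value of joint wide_tab below 0.06 rad and value of joint narrow_lid below 0.1 rad and distance of each of cell_a, cell_b, screwdriver, tape_roll, screw_jar, water_bottle, torch, carton from where it was at the start of the episode below 0.03 m); the robot touches nothing.
It fails at once if the narrow box's lid comes open (over 0.1 rad) (value of joint narrow_lid above 0.1 rad).
It fails at once if the wide lid is taken between the fingers (the grasp point lies within the lid plate) (x of the grasp point in the frame of wide_lid_mid between -0.064 and 0.064 m and y of the grasp point in the frame of wide_lid_mid between -0.078 and 0.078 m and z of the grasp point in the frame of wide_lid_mid between -0.003 and 0.003 m).
It fails at once if a bystander is lifted, knocked over or pushed away (30 mm) (distance of any of cell_a, cell_b, screwdriver, tape_roll, screw_jar, water_bottle, torch, carton from where it was at the start of the episode above 0.03 m or angle between any of cell_a, cell_b, tape_roll, screw_jar, water_bottle, torch, carton's own z axis and vertical above 0.5 rad).
It also fails if it takes over 45 s, if anything falls off the work surface, if the arm or the gripper's body presses on something with over 40 N, if the wrist force passes 120 N, or if a joint passes its speed limit or range.

ROBOT

A 7-joint arm with a two-finger parallel gripper is mounted at the origin on the work surface. World frame = base frame: x ahead of the robot, y to its left, z up, the work surface at z = 0. Lengths are in m, angles in rad, forces in N, time in s.
With the tool pointing down it reaches from about 0.4 to 0.85 m from the base axis. Payload 4.5 kg.
Tool frame: the origin (TCP) lies at the very end of the fingers, on their centre line; the grasp point (between the pads) lies 19 mm behind it; z points along the fingers, y is the direction in which the jaws open and shut (so a half turn about z gives the same grasp; the last joint's range is limited). The gripper opens to 85 mm and grips with 20 to 120 N. Pads are 22 mm wide; open, the fingers measure 114 mm over their backs; the gripper's body (76 mm by 85 mm) begins 54 mm behind the grasp point. The pads swing forward as they close: fully open they stand 13 mm farther back than shut.
Start: joints at [-1.172, 0.689, -0.195, 1.565, 0.157, 0.902, -0.215], TCP at [0.223, 0.584, 0.209] pointing down, gripper open.
Joint ranges: [-3.01, 3.01], [-0.46, 2.08], [-1.47, 1.51], [0.13, 2.56], [-1, 4.14], [0.04, 2.09], [-2.66, 2.66]. Speed limits (rad/s): [2.57, 2.57, 3.14, 3.14, 3.14, 3.14, 3.14].

INTERFACE

Orientations are given as a 3x3 rotation matrix whose columns are the frame's x, y, z axes.
In Python, from station import * gives the robot as it stands.
- The arm moves only by the tool step_arm, never from a script. Its argument "steps" is a list of rows, each a list of 2 entries, a list of its own where there are three numbers: the shift along the tool's x, y, z in cm, then the turn about the tool's z in rad. A call has 1 to 10 rows; each row is the pose to reach, as a shift and turn from the pose commanded when the call began, along the tool's axes at that moment; what a row does not reach only later rows make up. A row lasts 1/12 s, in which the tool goes at most 41.7 mm and 7.16 degrees, less where a joint would pass 70% of its speed; a pose out of reach is approached as far as the arm can. A call with a gripper value outside its range is refused whole. "claw" is the finger opening in cm, from 0 to 8.54, set as the call begins (left out, the last holds). The fingers move at their own pace and stop on an object; "newtons" is the grip in N (left out, the last holds). Time passes only in rows, so rows that repeat a pose let the fingers close. It gives the time, the measured TCP pose, the force and the opening at its end, in the units of the state.
- read_state(): the state, without advancing time (a new reading comes with each control period).
- camera(name): name is "scene" or "side" or "wrist"; returns a dict with "color" (420x560x3 uint8, blue, green, red), "fx", "fy", "cx", "cy" (pixels), "k1" (the pictures are not rectified: a ray, as slopes to the right and down, at radius r is drawn at 1 + k1 r^2 times it, then the intrinsics apply), "extrinsics" (4x4, takes a point from world to camera coordinates); the wrist camera has in their place "hand_eye" (4x4, takes a point from camera to tool coordinates, whose origin is the TCP and whose axes are the flange's). Camera axes: x right, y down, z forward; pixel columns grow to the right and rows downward; lengths in m; the calibration is good to about 2 mm. A picture is of the moment at which its call begins: read the wrist's pose just before it. There is no depth.
- job_done(): hands the job in, once; it reports no verdict.
The state is a dict: "time": time; "joint_pos": joint angles; "qvel": joint speeds; "effort": joint torques, N m; "ee_pos": TCP position; "tcp_rot": TCP orientation; "wrist_force": force on the tool from outside, world axes, zero at the start; "moment": the same for the moment, N m; "opening": finger opening in m.
Only numpy, scipy, OpenCV 4.12 (cv2) and the standard library are available. Lean on these libraries where they do the work, as an engineer would, in place of code of your own. Each camera call takes 0.05 s, during which the arm holds its last target. There are 200 camera calls.

## Working session

There is one attempt and no reset: what is moved stays moved. The work goes in short steps, Python scripts to look and compute and a tool call to move; the robot and the scene stay as the last step left them, time stands still between calls to the robot, and variables do not carry over. Pictures are saved under pics/ and viewed, about 8 in all and at most 12, crops included, and the job is handed in when it is done.

Besides the shell and the picture viewer there is one more tool, called after "Request:" as name(argument=value, ...) on one line, values as JSON. step_arm: Moves the arm, as the interface text tells. Its arguments: {"type":"object","properties":{"steps":{"type":"array"},"claw":{"type":"number"},"newtons":{"type":"number"}},"required":["steps"]}

```bash
mkdir -p pics; cat > h.py <<'E'
from station import *
import numpy as np, cv2
def snap(n,f):
    s=read_state(); c=camera(n); cv2.imwrite('pics/'+f,c['color'])
    return s,c
def T(c,s=None):
    if 'extrinsics' in c: return np.linalg.inv(np.array(c['extrinsics']))
    M=np.eye(4);M[:3,:3]=s['tcp_rot'];M[:3,3]=s['ee_pos'];return M@np.array(c['hand_eye'])
def K(c): return np.array([[c['fx'],0,c['cx']],[0,c['fy'],c['cy']],[0,0,1.]])
def ray(c,uv,s=None):
    d=np.array([(uv[0]-c['cx'])/c['fx'],(uv[1]-c['cy'])/c['fy']]);x=d.copy()
    for _ in range(20): x=d/(1+c['k1']*(x@x))
    M=T(c,s);return M[:3,3],M[:3,:3]@np.array([x[0],x[1],1])
def atz(c,uv,z,s=None):
    o,d=ray(c,uv,s);return o+d*(z-o[2])/d[2]
def proj(c,P,s=None):
    p=np.linalg.inv(T(c,s))@np.append(P,1);x=p[:2]/p[2];x=x*(1+c['k1']*(x@x))
    return x*[c['fx'],c['fy']]+[c['cx'],c['cy']]
E
python3 - <<'E'
from h import *
import pickle
for n in('scene','side'):
    s,c=snap(n,n+'0.png');pickle.dump(c,open(n+'0.pkl','wb'));print(n,T(c).round(3).tolist(),c['fx'],c['k1'])
print(s)
E
```

```text
scene [[0.642, 0.467, -0.608, 1.298], [0.766, -0.391, 0.509, -0.673], [-0.0, -0.793, -0.609, 0.845], [0.0, 0.0, 0.0, 1.0]] 465.2603175545008 0.0018496520708805384
side [[0.905, -0.29, 0.312, 0.209], [-0.426, -0.611, 0.667, -0.785], [-0.003, -0.737, -0.676, 0.843], [0.0, 0.0, 0.0, 1.0]] 465.74531604453995 -0.04955388736178191
{'time': 0.05, 'joint_pos': array([-1.17221747,  0.68998379, -0.19452445,  1.5663592 ,  0.15731626,
        0.90250634, -0.2150943 ]), 'qvel': array([ 0.00080648, -0.0004275 , -0.00033755, -0.00129195,  0.00038605,
        0.00063731,  0.00072187]), 'effort': array([-2.96233615e-03, -5.41116643e+01, -1.27290946e+00, -1.59181595e+01,
        9.48140630e-03,  3.97719428e-03, -2.09417584e-05]), 'ee_pos': array([0.22276478, 0.58320446, 0.20848044]), 'tcp_rot': array([[-9.34241997e-01,  3.56639329e-01, -5.28538281e-04],
       [ 3.56639692e-01,  9.34240302e-01, -1.78561882e-03],
       [-1.43040135e-04, -1.85669782e-03, -9.99998266e-01]]), 'wrist_force': array([ 0.53611401, -0.76641651,  0.31458922]), 'moment': array([-0.05084428, -0.04515202, -0.01374854]), 'opening': 0.08519940991228823}
```

View pics/scene0.png

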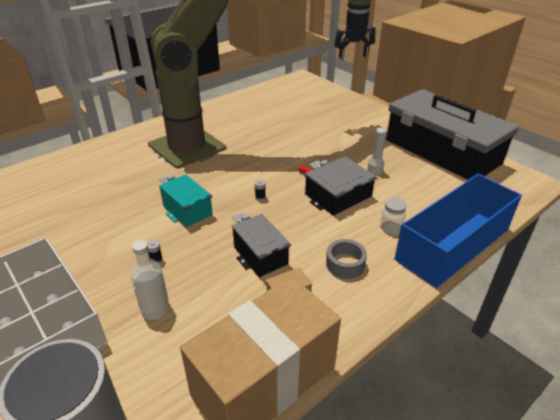

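View pics/side0.png

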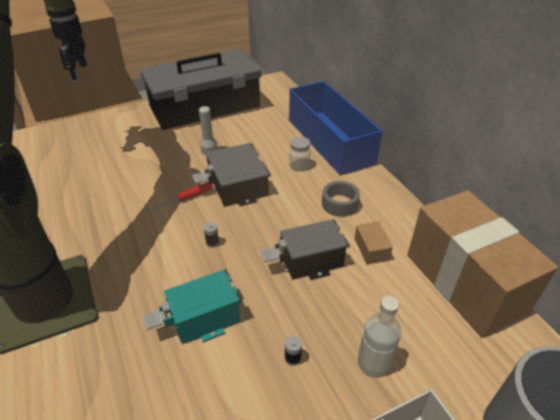

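The scene view shows the wide box at about (340,185) with the torch at (380,150). The narrow box is at (262,243), the turquoise decoy at (187,200), and the screwdriver's red handle near (305,170) by the wide tab. In the side view the wide box is at (238,172) and its tab at (203,178).

```bash
python3 - <<'E'
import cv2,numpy as np
a=cv2.imread('pics/scene0.png')[140:220,290:390];b=cv2.imread('pics/side0.png')[135:215,180:280]
f=lambda x:cv2.resize(x,None,fx=6,fy=6,interpolation=cv2.INTER_CUBIC)
o=np.hstack([f(a),f(b)]); 
o=cv2.resize(o,(800,320))
cv2.imwrite('pics/c1.png',np.vstack([cv2.resize(a,(750,600))[:,:],])); 
cv2.imwrite('pics/c2.png',cv2.resize(b,(750,600),interpolation=cv2.INTER_CUBIC))
E
```

```text
(no output)
```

View pics/c1.png

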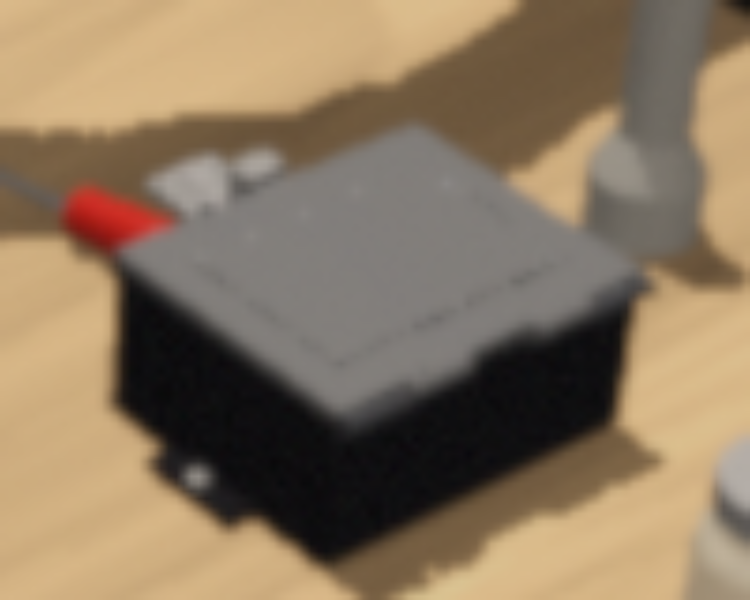

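View pics/c2.png

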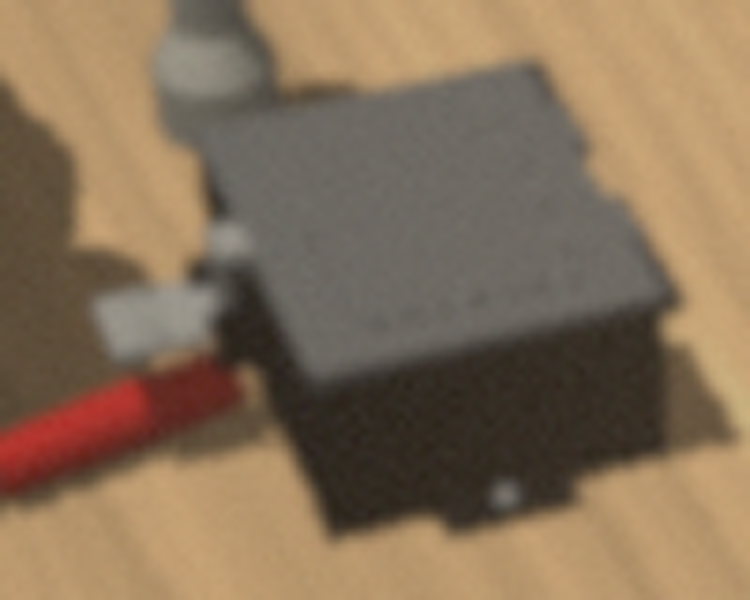

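Lid corners, front-right, front-left, back-left, back-right: scene crop (120,252), (415,122), (645,275), (345,420); side crop (315,385), (203,130), (540,62), (678,300). The pad in the side crop is centred near (155,318), with the screwdriver handle ending just beside and below it.

```bash
cat > fit.py <<'E'
from h import *
import pickle
from scipy.optimize import least_squares
C={n:pickle.load(open(n+'0.pkl','rb')) for n in('scene','side')}
L=np.array([[-66,-80,76],[-66,80,76],[66,80,76],[66,-80,76]])/1e3
px={'scene':np.array([(120,252),(415,122),(645,275),(345,420)])/7.5-.45+[290,140],
'side':np.array([(315,385),(203,130),(540,62),(678,300)])/7.5-.45+[180,135]}
def W(p,q): c,s=np.cos(p[2]),np.sin(p[2]); return np.array([p[0]+c*q[0]-s*q[1],p[1]+s*q[0]+c*q[1],q[2]])
if __name__=='__main__':
    for ns in(['scene'],['side'],['scene','side']):
        f=lambda p:np.concatenate([(proj(C[n],W(p,q))-u) for n in ns for q,u in zip(L,px[n])]).ravel()
        r=least_squares(f,[.6,.15,0]);print(ns,r.x.round(4),r.fun.round(1))
    p=r.x
    for n in C:print(n,'pad px',proj(C[n],W(p,[-.11,0,.056])).round(1))
    print('pad by side image',atz(C['side'],np.array((155,318))/7.5-.45+[180,135],.056).round(4),'pred',W(p,[-.11,0,.056]).round(4))
    for n,z,a,b in(('torch',0.0,(380,172),(206,148)),('narrow mid',.076,(262,236),(313,240)),('cell_a',.06,(260,183),(211,228))):
        print(n,atz(C['scene'],a,z).round(3),atz(C['side'],b,z).round(3))
E
python3 fit.py
```

```text
['scene'] [ 0.5442  0.204  -0.0613] [-0.3  0.5  0.1  0.8  0.3 -0.5 -0.2 -0.6]
['side'] [ 0.5498  0.1989 -0.0881] [ 0.2 -0.3  0.4  0.2 -0.3  0.1 -0.3  0.1]
['scene', 'side'] [ 0.5484  0.2002 -0.0759] [-0.2  1.3  0.8  1.8  0.7  0.9 -0.6  0.5 -0.  -0.3 -0.5  0.3 -1.3 -0.1
 -0.8 -0.3]
scene pad px [316.4 165. ]
side pad px [198.6 177.6]
pad by side image [0.4437 0.2091 0.056 ] pred [0.4388 0.2085 0.056 ]
torch [0.542 0.401 0.   ] [0.523 0.413 0.   ]
narrow mid [ 0.609 -0.143  0.076] [ 0.598 -0.149  0.076]
cell_a [0.407 0.009 0.06 ] [0.404 0.004 0.06 ]
```

Both views agree on the box to within a few mm: (0.548, 0.200), yaw about -0.076, and the pad near (0.439, 0.208). Next I close the fingers and move above the pad, tool aligned with the box.

Request:
step_arm(steps=[[[-1.5,-1.2,0],-0.03],[[-4.5,-3.7,0],-0.08],[[-7.5,-6.2,0],-0.13],[[-10.5,-8.7,0],-0.18],[[-13.5,-11.1,0],-0.23],[[-16.5,-13.6,0],-0.285],[[-19.5,-16,0],-0.285],[[-22.5,-18.5,0],-0.285],[[-25.5,-21,0],-0.285],[[-28.5,-23.4,0],-0.285]], claw=0)

```text
time: 0.93
ee_pos: [0.4061, 0.2615, 0.2091]
tcp_rot: [[-0.997, 0.08, -0.001], [0.08, 0.997, -0.001], [0.0, -0.001, -1.0]]
wrist_force: [0.2, 0.3, 0.4]
opening: -0.0003
```

Request:
step_arm(steps=[[[-1,-1.5,1.5],0],[[-2,-3,3.5],0],[[-3,-4.5,6],0],[[-3.4,-5.0,8.5],0.004],[[-3.4,-5.0,9],0.004],[[-3.4,-5.0,9],0.004]])

```text
time: 1.43
ee_pos: [0.4344, 0.2105, 0.118]
tcp_rot: [[-0.996, 0.084, -0.003], [0.084, 0.996, -0.002], [0.003, -0.002, -1.0]]
wrist_force: [-0.3, 0.6, -0.2]
opening: -0.0001
```

```bash
python3 - <<'E'
from h import *
s,w=snap('wrist','w1.png'); print(s['ee_pos'],s['tcp_rot'].round(3).tolist(),w['hand_eye'])
_,c=snap('scene','s1.png');_,d=snap('side','d1.png')
f=lambda i,x,y,b:cv2.resize(i['color'][y:y+b,x:x+b],(400,400),interpolation=cv2.INTER_CUBIC)
cv2.imwrite('pics/m1.png',np.hstack([f(c,270,120,90),f(d,160,110,90)]))
E
```

```text
[0.43444949 0.21045298 0.11796731] [[-0.996, 0.084, -0.003], [0.084, 0.996, -0.002], [0.003, -0.002, -1.0]] [[-1.65076909e-04 -9.65377499e-01 -2.60856775e-01  6.55073812e-02]
 [ 9.99999967e-01 -2.10852624e-04  1.47496555e-04 -1.01329132e-03]
 [-1.97392191e-04 -2.60856742e-01  9.65377502e-01 -1.65827083e-01]
 [ 0.00000000e+00  0.00000000e+00  0.00000000e+00  1.00000000e+00]]
```

View pics/m1.png

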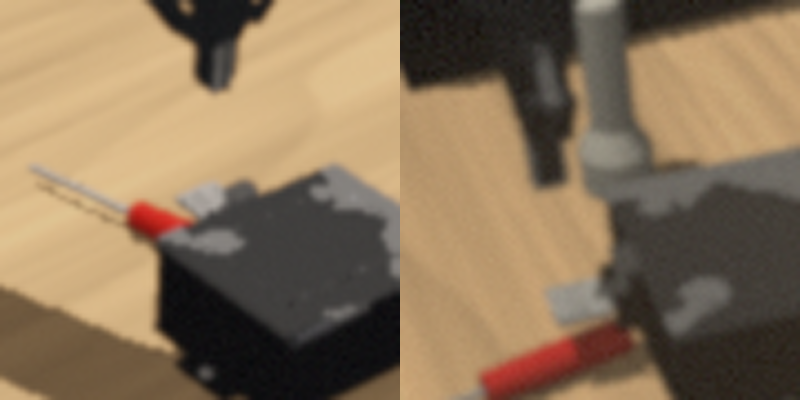

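View pics/w1.png

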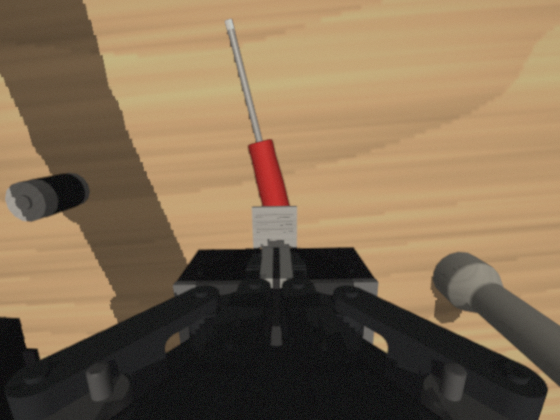

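The wrist view shows the pad spanning columns 252–297 with its front edge at row 207, and the closed fingers centred at column 275. The lid's front edge runs along row ~280 from column 175 to 376. The screwdriver handle passes under the pad's front.

```bash
python3 - <<'E'
from fit import *
s=read_state();w=camera('wrist')
P=s['ee_pos'];R=s['tcp_rot']
for n,uv,z in(('padL',(252,207),.056),('padR',(297,207),.056),('lidL',(175,281),.076),('lidR',(376,280),.076),('hooktop',(276,240),.083)):
    q=atz(w,uv,z,s);print(n,q.round(4),'tool',((q-P)@R*100).round(2))
print('tcp px',proj(w,P,s))
E
```

```text
padL [0.4257 0.1934 0.056 ] tool [ 0.86 -2.03  6.43]
padR [0.4287 0.2296 0.056 ] tool [0.85 1.61 6.44]
lidL [0.476  0.1283 0.076 ] tool [-4.69 -8.1   4.43]
lidR [0.4884 0.2873 0.076 ] tool [-4.62  7.85  4.46]
hooktop [0.4455 0.2111 0.083 ] tool [-0.98 -0.09  3.74]
tcp px [277.52664577 246.37616182]
```

Scale checks out (pad 36.3 mm wide, lid 159 mm). The TCP stands about 113 mm in front of the box centre, and y needs -1.5 mm. Now I press.

Request:
step_arm(steps=[[[0,-0.15,2],0],[[0,-0.15,4],0],[[0,-0.15,5.3],0],[[0,-0.15,5.7],0],[[0,-0.15,6.1],0],[[0,-0.15,6.4],0],[[0,-0.15,6.6],0],[[0,-0.15,6.8],0],[[0,-0.15,6.9],0],[[0,-0.15,6.9],0]])

```text
time: 2.47
ee_pos: [0.4357, 0.2097, 0.0505]
tcp_rot: [[-0.996, 0.084, 0.0], [0.084, 0.996, 0.0], [-0.0, 0.0, -1.0]]
wrist_force: [0.6, -0.0, 0.5]
opening: 0.0003
```

```bash
python3 - <<'E'
from h import *
_,d=snap('side','d2.png');print(read_state()['wrist_force'])
cv2.imwrite('pics/m2.png',cv2.resize(d['color'][90:220,150:290],(560,520),interpolation=cv2.INTER_CUBIC))
E
```

```text
[ 0.15727095  0.38428986 -0.37886479]
```

View pics/m2.png

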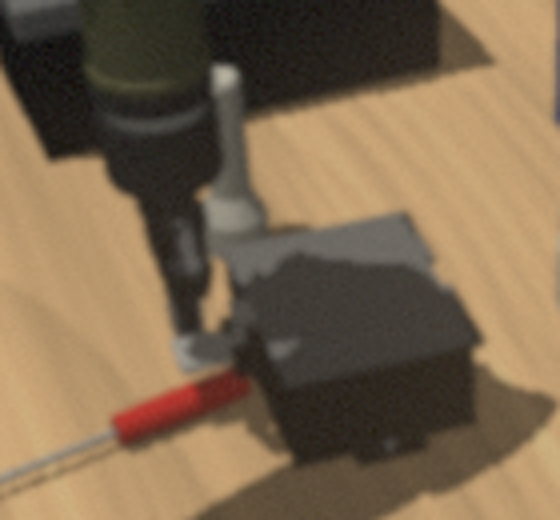

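The lid is still shut and the fingertip sits at the pad's front half, at about (185,340), with no force yet. I'll go lower in small steps.

Request:
step_arm(steps=[[[0,0,0.2],0],[[0,0,0.4],0],[[0,0,0.4],0],[[0,0,0.4],0]])

```text
time: 2.85
ee_pos: [0.4354, 0.2095, 0.0462]
tcp_rot: [[-0.996, 0.084, -0.0], [0.084, 0.996, -0.0], [0.0, -0.0, -1.0]]
wrist_force: [0.1, 0.3, 0.7]
opening: -0.0001
```

Request:
step_arm(steps=[[[0,0,0.2],0],[[0,0,0.3],0],[[0,0,0.3],0],[[0,0,0.3],0]])

```text
time: 3.18
ee_pos: [0.4355, 0.2096, 0.0432]
tcp_rot: [[-0.997, 0.084, -0.0], [0.084, 0.997, -0.0], [0.0, -0.0, -1.0]]
wrist_force: [0.3, -0.2, 0.2]
opening: -0.0003
```

```bash
python3 - <<'E'
from h import *
_,d=snap('side','d3.png');s,w=snap('wrist','w3.png');print(s['wrist_force'],s['ee_pos'],s['moment'],s['effort'].round(2))
f=lambda i,x,y,b:cv2.resize(i['color'][y:y+b,x:x+b],(400,400),interpolation=cv2.INTER_CUBIC)
cv2.imwrite('pics/m3.png',np.hstack([f(d,165,130,80),f(w,200,120,200)]))
E
```

```text
[0.06170364 1.03214051 0.02451278] [0.43549795 0.20959046 0.04326642] [-0.04391497 -0.0407245  -0.00809346] [-1.000e-02 -4.776e+01 -3.100e-01 -4.520e+00  0.000e+00  0.000e+00
 -0.000e+00]
```

View pics/m3.png

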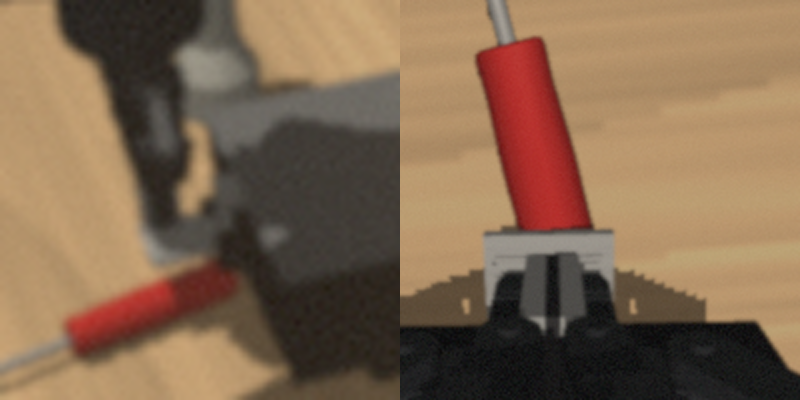

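```bash
python3 - <<'E'
from fit import *
s=read_state();w=camera('wrist');P=s['ee_pos'];R=s['tcp_rot']
for z in(.04,.045,.05,.056):
    a,b=atz(w,(242,236.5),z,s),atz(w,(306.5,235.5),z,s)
    print(z,np.linalg.norm(a-b).round(4),((a+b)/2).round(4),((((a+b)/2)-P)@R*100).round(2))
p=(.5484,.2002,-.076)
t=read_state()['ee_pos'];print(proj(w,t,s),s['time'])
# shape of the pad fit: side image pad corners?
g=camera('side');print('tip in side crop',(proj(g,t)-[165,130])*5,'pad front corners (rest)',[((proj(g,W(p,[-.122,y,.056]))-[165,130])*5).round() for y in(-.018,.018)],
 'pressed',[((proj(g,W(p,[-.122,y,.044]))-[165,130])*5).round() for y in(-.018,.018)])
E
```

```text
0.04 0.0393 [0.4299 0.208  0.04  ] [ 0.55 -0.2   0.33]
0.045 0.0382 [0.4282 0.2082 0.045 ] [ 0.72 -0.2  -0.17]
0.05 0.037 [0.4264 0.2084 0.05  ] [ 0.9  -0.19 -0.67]
0.056 0.0356 [0.4243 0.2086 0.056 ] [ 1.11 -0.19 -1.27]
[277.62473515 246.42566288] 3.2833
tip in side crop [164.2428601  256.44012318] pad front corners (rest) [array([154., 262.]), array([139., 224.])] pressed [array([157., 279.]), array([141., 241.])]
```

The pad still appears at rest (its width fits z≈0.054), and the visible finger end sits above the predicted TCP. So there is no contact yet, and I continue down while watching the force.

Request:
step_arm(steps=[[[0,-0.15,0.2],0],[[0,-0.15,0.4],0],[[0,-0.15,0.4],0],[[0,-0.15,0.4],0]])

```text
time: 3.72
ee_pos: [0.4353, 0.208, 0.0391]
tcp_rot: [[-0.996, 0.084, -0.0], [0.084, 0.996, -0.0], [0.0, -0.0, -1.0]]
wrist_force: [0.5, -0.1, 0.1]
opening: 0.0001
```

Request:
step_arm(steps=[[[0,0,0.2],0],[[0,0,0.4],0],[[0,0,0.4],0],[[0,0,0.4],0]])

```text
time: 4.05
ee_pos: [0.4353, 0.2081, 0.0351]
tcp_rot: [[-0.997, 0.084, -0.0], [0.084, 0.997, -0.0], [0.0, -0.0, -1.0]]
wrist_force: [-0.5, -0.8, 0.7]
opening: -0.0001
```

```bash
python3 - <<'E'
from h import *
_,d=snap('side','d4.png');s,w=snap('wrist','w4.png')
f=lambda i,x,y,b:cv2.resize(i['color'][y:y+b,x:x+b],(400,400),interpolation=cv2.INTER_CUBIC)
_,c=snap('scene','s4.png')
cv2.imwrite('pics/m4.png',np.vstack([np.hstack([f(d,170,140,60),f(w,220,160,120)]),np.hstack([f(c,290,130,60),f(w,80,60,350)])])[:, :])
i=cv2.imread('pics/m4.png');cv2.imwrite('pics/m4.png',cv2.resize(i,(600,600)))
E
```

```text
(no output)
```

View pics/m4.png

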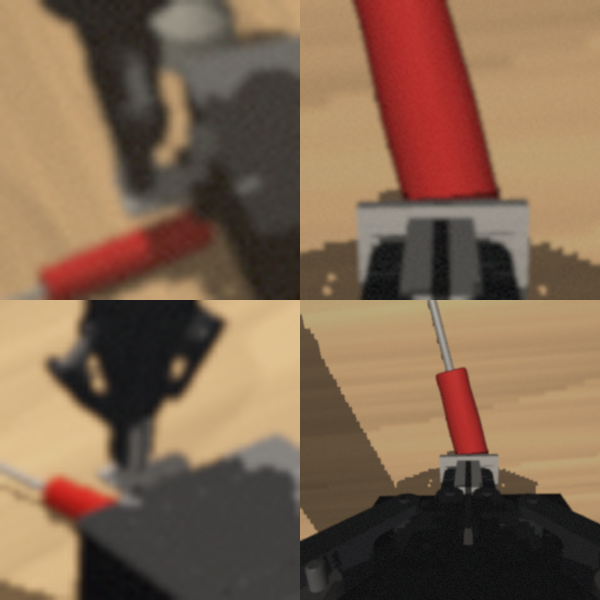

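The fingertip in the scene image now appears right at the pad's top, around (317,164), so the real tip ends roughly 20 mm short of the reported TCP. I continue slowly.

Request:
step_arm(steps=[[[0,0,0.1],0],[[0,0,0.3],0],[[0,0,0.3],0],[[0,0,0.3],0]])

```text
time: 4.53
ee_pos: [0.4354, 0.2082, 0.0323]
tcp_rot: [[-0.997, 0.084, 0.0], [0.084, 0.997, 0.0], [-0.0, 0.0, -1.0]]
wrist_force: [-0.4, -0.2, 3.1]
opening: -0.0003
```

```bash
python3 - <<'E'
from fit import *
s=read_state();w=camera('wrist');c=camera('scene')
print(proj(c,s['ee_pos']),proj(C['side'],s['ee_pos']),s['wrist_force'],s['joint_pos'],s['opening'])
for dz in(0,.01,.015,.02):print(dz,proj(c,s['ee_pos']+[0,0,dz]).round(1),proj(w,s['ee_pos']+[0,0,dz]+s['tcp_rot'][:,0]*.011,s).round(1),proj(w,s['ee_pos']+[0,0,dz]+s['tcp_rot'][:,0]*.0,s).round(1))
E
```

```text
[315.1978288  170.88763386] [198.41669768 184.7164084 ] [-0.44167939 -0.2343874   3.14161813] [-0.46725783  0.83010025 -0.12111117  2.11966181  0.43172764  0.21452755
  0.51497569] -0.00027786048740998206
0 [315.2 170.9] [277.6 229. ] [277.5 246.4]
0.01 [315.4 168.2] [277.7 234.6] [277.6 252.9]
0.015 [315.4 166.9] [277.7 237.7] [277.7 256.4]
0.02 [315.5 165.5] [277.8 240.9] [277.7 260.1]
```

Contact: 3 N upward. Now I press it home.

Request:
step_arm(steps=[[[0,0,0.1],0],[[0,0,0.2],0],[[0,0,0.3],0],[[0,0,0.4],0],[[0,0,0.4],0],[[0,0,0.4],0]])

```text
time: 5.13
ee_pos: [0.4353, 0.2082, 0.0283]
tcp_rot: [[-0.997, 0.083, -0.0], [0.083, 0.997, 0.0], [0.0, 0.0, -1.0]]
wrist_force: [-1.5, -0.7, 5.9]
opening: -0.0
```

Request:
step_arm(steps=[[[0,0,0.1],0],[[0,0,0.2],0],[[0,0,0.2],0],[[0,0,0.2],0]])

```text
time: 5.47
ee_pos: [0.4355, 0.2082, 0.0264]
tcp_rot: [[-0.996, 0.084, 0.0], [0.084, 0.996, 0.0], [-0.0, 0.0, -1.0]]
wrist_force: [-1.1, -0.5, 6.7]
opening: -0.0
```

```bash
python3 - <<'E'
from h import *
_,d=snap('side','d5.png');_,c=snap('scene','s5.png')
f=lambda i,x,y,b:cv2.resize(i[y:y+b,x:x+b],(400,400),interpolation=cv2.INTER_CUBIC)
cv2.imwrite('pics/m5.png',np.hstack([f(d['color'],165,90,130),f(c['color'],280,90,130)]))
a=cv2.imread('pics/d4.png').astype(int);print(np.abs(a-d['color'])[120:210,225:280].mean())
E
```

```text
10.343299663299664
```

View pics/m5.png

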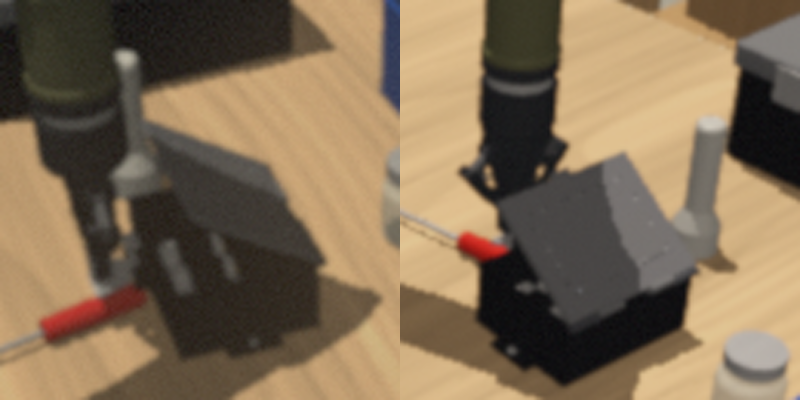

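The lid has sprung up to about 0.6 rad in both views. I raise the hand clear, then push the free edge back along its arc, allowing for the tip standing 20 mm higher than the TCP.

Request:
step_arm(steps=[[[0.1,0,-1.5],0],[[0.3,0,-3.5],0],[[0.3,0,-6],0],[[0.3,0,-7.9],0],[[-1,0,-7.9],0],[[-2.5,0,-7.9],0],[[-3.8,0,-7.9],0],[[-4.6,0,-7.9],0],[[-4.6,0,-7.9],0]])

```text
time: 6.32
ee_pos: [0.4832, 0.2037, 0.105]
tcp_rot: [[-0.996, 0.086, 0.002], [0.086, 0.996, 0.0], [-0.002, 0.0, -1.0]]
wrist_force: [-0.7, 0.1, -0.2]
opening: 0.0
```

Request:
step_arm(steps=[[[-0.9,0,0],0],[[-1.7,0,-1.0],0],[[-2.6,0,-2.1],0],[[-3.7,0,-3.0],0],[[-4.8,0,-3.9],0],[[-6.0,0,-4.5],0],[[-7.3,0,-5.1],0],[[-8.6,0,-5.5],0],[[-10,0,-5.9],0],[[-10,0,-5.9],0]])

```text
time: 7.15
ee_pos: [0.5834, 0.1955, 0.1646]
tcp_rot: [[-0.996, 0.085, 0.003], [0.085, 0.996, 0.001], [-0.003, 0.001, -1.0]]
wrist_force: [0.8, 0.2, -0.6]
opening: 0.0002
```

```bash
python3 - <<'E'
from h import *
s=read_state();print(s['wrist_force'],s['ee_pos'])
_,d=snap('side','d6.png');_,c=snap('scene','s6.png')
f=lambda i,x,y,b:cv2.resize(i[y:y+b,x:x+b],(400,400),interpolation=cv2.INTER_CUBIC)
cv2.imwrite('pics/m6.png',np.hstack([f(d['color'],165,70,150),f(c['color'],270,70,150)]))
E
```

```text
[ 0.75665828  0.19289025 -0.58815578] [0.58339245 0.19548429 0.1645982 ]
```

View pics/m6.png

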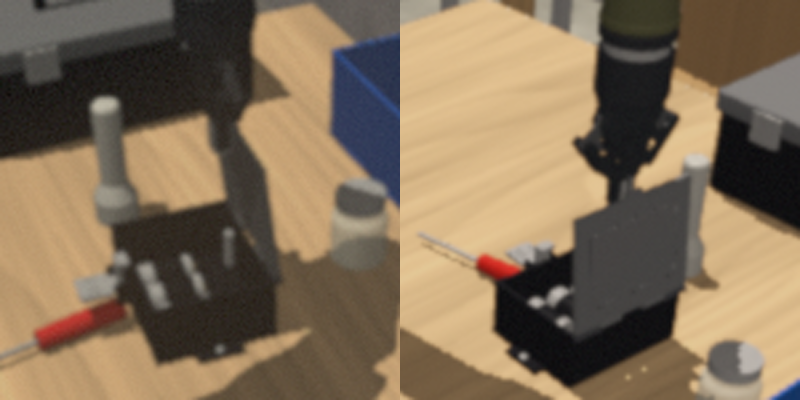

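The fingertip is behind the lid's edge, the lid is nearly upright, and the bystanders are unmoved. I continue past upright.

Request:
step_arm(steps=[[[-1.2,0,0],0],[[-2.4,0,0],0],[[-3.6,0,0.2],0],[[-4.6,0,0.5],0],[[-5.4,0,0.8],0],[[-6.0,0,1.0],0],[[-6.3,0,1.2],0],[[-6.3,0,1.2],0],[[-6.3,0,1.2],0],[[-6.3,0,1.2],0]])

```text
time: 8.08
ee_pos: [0.6409, 0.1911, 0.1521]
tcp_rot: [[-0.997, 0.082, -0.005], [0.082, 0.997, -0.001], [0.005, -0.001, -1.0]]
wrist_force: [-5.9, -0.2, 5.2]
opening: 0.0001
```

A steady push-back force means the lid is on its stop. I draw back and up.

Request:
step_arm(steps=[[[1,0,0],0],[[3,0,-0.5],0],[[5.5,0,-2],0],[[8,0,-4],0],[[10,0,-6.5],0],[[12,0,-9],0],[[14,0,-11],0],[[15,0,-12],0],[[15,0,-12],0],[[15,0,-12],0]])

```text
time: 8.92
ee_pos: [0.4947, 0.203, 0.2722]
tcp_rot: [[-0.997, 0.083, 0.001], [0.083, 0.997, -0.0], [-0.001, 0.0, -1.0]]
wrist_force: [-0.4, 0.1, 0.2]
opening: -0.0002
```

Request:
step_arm(steps=[[[0,0,0],0],[[0,0,0],0],[[0,0,0],0],[[0,0,0],0],[[0,0,0],0],[[0,0,0],0],[[0,0,0],0],[[0,0,0],0],[[0,0,0],0],[[0,0,0],0]])

```text
time: 9.75
ee_pos: [0.4942, 0.2031, 0.2724]
tcp_rot: [[-0.996, 0.084, 0.0], [0.084, 0.996, 0.0], [-0.0, 0.0, -1.0]]
wrist_force: [0.1, 0.4, 0.1]
opening: -0.0001
```

```bash
python3 - <<'E'
from fit import *
s=read_state();print(s['wrist_force'],s['ee_pos'],s['time'])
_,d=snap('side','d7.png');_,c=snap('scene','s7.png')
p=(.5484,.2002,-.076)
for th in(1.7,1.85,1.95):  # top outer-edge corners of the lid
  print(th,[[((proj(k,W(p,[.068-.134*np.cos(th),y,.073+.134*np.sin(th)]))-o)*2).round() for y in(-.08,.08)] for k,o in((d,[130,50]),(c,[200,50]))])
f=lambda i,x,y:cv2.resize(i[y:y+200,x:x+200],(400,400),interpolation=cv2.INTER_CUBIC)
cv2.imwrite('pics/m7.png',np.hstack([f(d['color'],130,50),f(c['color'],200,50)]))
E
```

```text
[0.09393413 0.40758135 0.11425061] [0.4942239  0.20313747 0.2723604 ] 9.75
1.7 [[array([291., 163.]), array([250., 103.])], [array([287., 218.]), array([375., 182.])]]
1.85 [[array([306., 163.]), array([264., 103.])], [array([298., 228.]), array([385., 190.])]]
1.95 [[array([315., 164.]), array([272., 105.])], [array([304., 235.]), array([392., 197.])]]
```

View pics/m7.png

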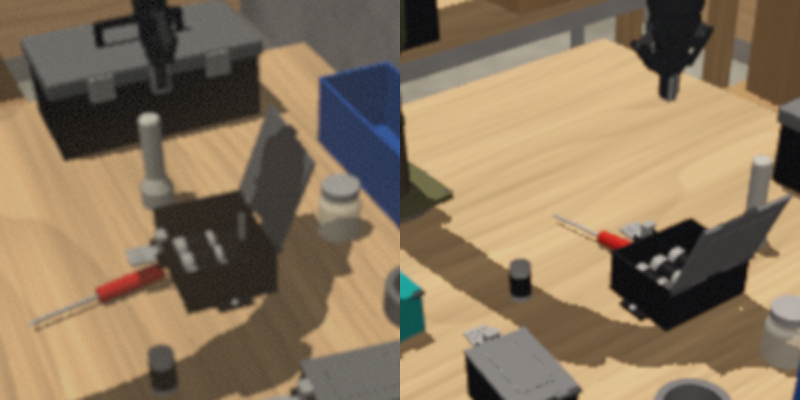

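The lid's top corners at (313,163) and (272,108) in the side view match 1.95 rad. The tab is back up, the narrow box is shut and the bystanders are in place.

```bash
python3 -c "
from station import *
print(job_done())"
```

```text
the job is handed in; nothing more can be done
None
```

The wide box is open and the job is handed in, at about 10 s on the robot's clock. I pressed its tab with the closed fingertips until the lid sprang up to about 0.6 rad. I then pushed the lid's free edge back along its arc to the stop and drew the hand clear.

**Last checks:**
- **Lid:** its top corners in the side view fit 1.95 rad, within about 3 pixels of a 2x enlarged crop, so it lies at its stop.
- **Tab and narrow box:** by eye, the tab is back up and the narrow box is still shut.
- **Loose things:** those in the last pictures look where they were. I judged this by eye and did not measure their positions. Cell_b, the water bottle and the carton were outside those last crops.
- **Hand:** it is clear of the box, and the wrist force is only sensor noise.

**One disagreement:** the tab first pushed back with the reported TCP about 22 mm below the pad's height. With the gripper shut, the fingertips therefore seem to end that far short of the reported TCP. I went by the contact force and pictures, and allowed for the offset when pushing the lid.

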